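Funnel in the open jar, open jar to the pointer

ROBOT

A 7-joint arm with a two-finger parallel gripper is mounted at the origin on the work surface. World frame = base frame: x ahead of the robot, y to its left, z up, the work surface at z = 0. Lengths are in m, angles in degrees, forces in N, time in s.
With the tool pointing down it reaches from about 0.425 to 0.875 m from the base axis. Payload 4.7 kg.
Tool frame: the origin (TCP) lies at the very end of the fingers, on their centre line; the grasp point (between the pads) lies env.grip_point_offset behind it (env.grip_point_offset is the distance from the TCP to the grasp point, in m); z points along the fingers, y is the direction in which the jaws open and shut (so a half turn about z gives the same grasp; the last joint's range is limited). The gripper opens to 87 mm and grips with 3 to 60 N. Pads are 19 mm wide; open, the fingers measure 117 mm over their backs; the gripper's body (75 mm by 190 mm) begins 51 mm behind the grasp point.
Start: joints at [-72.187, 18.392, -4.016, 83.108, 1.295, 78.541, -3.26], TCP at [0.19, 0.622, 0.223] pointing down, gripper open.
Joint ranges: [-163.93, 163.93], [-17.29, 119.83], [-79.2, 71.16], [3.27, 140.29], [-89.18, 269.18], [5.43, 117.66], [-154.24, 154.24]. Speed limits (degrees/s): [147.25, 147.25, 180, 180, 180, 180, 180].

INTERFACE

Orientations are given as [roll, pitch, yaw] about the fixed x, y, z axes, in that order (R = Rz(yaw) Ry(pitch) Rx(roll)).
In Python, from cell import env gives the robot as it stands.
- The arm moves only by the tool send_rows, never from a script. Its argument "plan" is a list of rows, each a list of 7 numbers: the finger opening in mm, from 0 to 87, then the shift along the tool's x, y, z in mm, then the turn, a rotation vector about the tool's x, y, z in rad. A call has 1 to 12 rows; each row shifts and turns the commanded pose from where the row before left it, along the tool's axes as they then stand; what a row does not reach is not made up. A row lasts 1/10 s, in which the tool goes at most 50 mm and 8.59 degrees, less where a joint would pass 70% of its speed; a pose out of reach is approached as far as the arm can. A call is refused whole if a number of a shift passes 50 or a number of a turn 0.15, either way. A call with a gripper value outside its range is refused whole. The fingers move at their own pace and stop on an object; "grip_force" is the grip in N (left out, the last holds). Time passes only in rows, so rows that do not move let the fingers close. It gives the time, the measured TCP pose, the force and the opening at its end, in the units of the state.
- env.get_obs(): the state, without advancing time (a new reading comes with each control period).
- env.read_camera(name): name is "scene" or "top"; returns the picture (480x640x3 uint8, red, green, blue); there is no depth.
- env.get_calibration(name): a dict with "fx", "fy", "cx", "cy" (pixels), "k1" (the pictures are not rectified: a ray, as slopes to the right and down, at radius r is drawn at 1 + k1 r^2 times it, then the intrinsics apply), "extrinsics" (4x4, takes a point from camera to world coordinates). Camera axes: x right, y down, z forward; pixel columns grow to the right and rows downward; lengths in m; the calibration is good to about 2 mm. A picture is of the moment at which its call begins. get_calibration takes no time and is no camera call.
- env.sign_off(): hands the job in, once; it reports no verdict.
Trained networks look in the newest picture that a camera, given by its name, has taken for a name from the list of things; names that differ only in an ending like _2 or _b are one class to them, and where a whole thing is asked for, a point or a joint stands for the part that bears it (a point fixed in the world has none). Each returns a list of dicts, best first, with "confidence" (0 to 1); they miss things now and then, are a little off and sometimes report something else, mostly with a low value. They report only what shows in the picture. A call takes as long as a camera call. They do not tell look-alikes from the thing itself.
- env.regions_of(camera, query): "region" (480x640 bool, what is visible of it) and "rect" ([left, top, right, bottom] in pixels, round what is visible of it).
The state is a dict: "time_s": time; "qpos": joint angles; "joint_velocities": joint speeds; "effort": joint torques, N m; "tool_pos": TCP position; "tool_rot": TCP orientation; "force": force on the tool from outside, world axes, zero at the start; "wrist_torque": the same for the moment, N m; "grip_width": finger opening in m.
Only numpy, scipy, OpenCV 4.12 (cv2) and the standard library are available. Lean on these libraries where they do the work, as an engineer would, in place of code of your own. Each camera call takes 0.05 s, during which the arm holds its last target. There are 200 camera calls.

TASK

First seat the blue funnel fully and upright in the neck of the open jar on the seasoning carousel and let go of it. Then turn the carousel, which has a black knob in its centre, until the open jar stands right at the red pointer on the foot, and hold the turntable still there for me to fill the jar: the job finishes with the gripper still holding the turntable, with the funnel left untouched in the jar and the other things on the counter left where they are.

Things in the scene. Friction and masses are not known exactly. Their poses are not given: they have to be found in the camera images.
- funnel: Loose blue plastic funnel, about 60 g, 76 mm tall, round about its z; origin at its spout's tip. From the tip up: tapered spout, diameter 18 mm, 25 mm at 30 mm; flat flange, diameter 42 mm, at 30 to 34 mm; cone; upright collar, outer diameter 56 mm, wall 3 mm, 50 to 76 mm. It starts upright, spout in the rest, flange on the rest's top.
- funnel_grip (a point): Centre of the funnel's collar, on its axis, 63 mm above the spout's tip: grip the collar here across its outer diameter of 56 mm.
- funnel_flange (a point): Centre of the underside of the funnel's flange, on its axis, 30 mm above the spout's tip; z is the funnel's own upward axis. This face lies flat on the jar's rim when the funnel is fully seated.
- rest: Fixed plywood block 75 x 75 x 45 mm with an upright hole of 33 mm in its middle that holds the funnel; origin at the centre of its underside, on the counter.
- carousel: Turntable: wooden disc, diameter 270 mm, top 34 mm above the counter, no end stops, friction 0.08 N m, stays where left. Origin on its upright axis, 22 mm up; x points to the open jar. Four jars are fixed on it 100 mm from the axis, 90 degrees apart, 60 mm wide, tops 129 mm above the counter: one open, clear, red band; three brown with yellow, green and blue lids.
- jar_mouth (a point): Centre of the open jar's mouth, at its rim, 129 mm above the counter and 100 mm from the carousel's axis. The neck's hole is 30 mm wide and 50 mm deep, the neck's outer diameter 45 mm.
- knob (a point): Centre of the black square knob on the carousel's axis, 172 mm above the counter. The knob is 28 x 28 mm across and 50 mm tall (143 to 193 mm above the counter), its sides square to the carousel's x and y axes, on a post of 22 mm; it turns with the carousel.
- front_place (a point): Point on the fixed foot where the mouth of the open jar must come: 100 mm from the carousel's axis in the direction of the red pointer, 129 mm above the counter. The red pointer is an upright block 30 mm wide and 34 mm tall with an arrow point, fixed to the foot just outside the disc, 147 to 169 mm from the axis.
- weight_big: Bystander: dark scale weight, diameter 52 mm, 60 mm tall; origin at its underside.
- weight_small: Bystander: brass scale weight, diameter 42 mm, 50 mm tall; origin at its underside.
- salt: Bystander: salt jar with red cap, diameter 56 mm, 100 mm tall; origin at its underside.
- mug: Bystander: green mug, diameter 72 mm, 80 mm tall; origin at its underside.
- bowl: Bystander: aluminium bowl, diameter 110 mm, 45 mm tall; origin at its underside.
- spoon: Bystander: spoon, 180 mm long, lying on the counter.
Things that resemble listed ones, but are neither listed nor needed, are in the scene too. What is meant by the funnel is not orange, and is the smaller of those in its own colour.

How it is judged (in metres and radians):
On the way, in this order (a step that is already met when the one before it is completed fails the run):
1. the funnel is fully seated, upright, in the open jar and let go, while the jar is not yet at the pointer (horizontal distance between funnel_flange and jar_mouth below 0.006 m and z of funnel_flange in the frame of jar_mouth between -0.004 and 0.004 m and angle between funnel_flange's own z axis and vertical below 0.12 rad and contact force between funnel and the fingers below 0.2 N and contact force between funnel and the arm below 0.2 N and not (horizontal distance between jar_mouth and front_place below 0.01 m)), for 0.2 s.
2. the carousel is turned until the open jar stands at the pointer, with the funnel still seated (horizontal distance between funnel_flange and jar_mouth below 0.006 m and z of funnel_flange in the frame of jar_mouth between -0.004 and 0.004 m and angle between funnel_flange's own z axis and vertical below 0.12 rad and contact force between funnel and the fingers below 0.2 N and contact force between funnel and the arm below 0.2 N and horizontal distance between jar_mouth and front_place below 0.01 m), for 0.2 s.
At the end, for the whole second after the job is handed in: Through the last second: open jar's mouth within 10 mm of its place at the pointer; turntable still (under 0.05 rad/s), held by the fingers (over 1.5 N); funnel seated untouched in the jar (flange within 4 mm of the rim, 6 mm of the neck's axis, under 7 degrees of tilt) (all of step 2 and angular speed of carousel below 0.05 rad/s and contact force between carousel and the fingers above 1.5 N); the arm keeps its last pose, push and grip.
It fails at once if a bystander is moved by more than 30 mm (distance of any of weight_big, weight_small, salt, mug, bowl, spoon from where it was at the start of the episode above 0.03 m).
It also fails if it takes over 56 s, if anything falls off the work surface, if the arm or the gripper's body presses on something with over 40 N, if the wrist force passes 120 N, or if a joint passes its speed limit or range.

## Working session

There is one attempt and no reset: what is moved stays moved. The work goes in short steps, Python scripts to look and compute and a tool call to move; the robot and the scene stay as the last step left them, time stands still between calls to the robot, and variables do not carry over. Pictures are saved under pics/ and viewed, about 8 in all and at most 12, crops included, and the job is handed in when it is done.

Besides the shell and the picture viewer there is one more tool, called as a command line: name --pt "numbers of a row" for each row, then --argument value for the rest. send_rows: Moves the arm, as the interface text tells. Its arguments: {"type":"object","properties":{"plan":{"type":"array"},"grip_force":{"type":"number"}},"required":["plan"]}

```bash
ls; mkdir -p pics; python3 - <<'E'
from cell import env
import cv2
print(env.get_obs()); print(env.grip_point_offset)
for c in("scene","top"):
    im=env.read_camera(c); cv2.imwrite(f"pics/{c}0.png",im[...,::-1]); print(c,env.get_calibration(c))
    for q in("funnel","carousel","jar_mouth","knob","front_place","rest"):
        try:
            for r in env.regions_of(c,q)[:4]: print(q,round(r["confidence"],2),r["rect"])
        except Exception as e: print(q,e)
E
```

```text
pics
{'time_s': 0.0, 'qpos': array([-72.18539661,  18.43984443,  -4.01521883,  83.1750716 ,
         1.294684  ,  78.54186298,  -3.2613567 ]), 'joint_velocities': array([-0.06540328, -0.05513343,  0.09245546,  0.05804462,  0.01380767,
       -0.02719071, -0.04218473]), 'effort': array([ 2.49909465e-05, -4.91291821e+01, -4.04321887e-01, -3.12515116e+01,
       -6.40980061e-02,  4.40289569e-02,  1.86002562e-04]), 'tool_pos': array([0.19000058, 0.62102156, 0.2214511 ]), 'tool_rot': array([-1.79888448e+02,  5.61470419e-03,  1.62993439e+02]), 'force': array([-0.17243604,  0.22136193,  0.13867536]), 'wrist_torque': array([ 0.04334731, -0.00566668, -0.00748488]), 'grip_width': 0.08731086500402334}
0.0187
scene {'fx': 613.19969493, 'fy': 613.19969493, 'cx': 328.42181468224686, 'cy': 244.20083170834167, 'k1': -0.0014062029046839123, 'extrinsics': array([[ 0.89430531,  0.35003498, -0.27873557,  0.93536913],
       [ 0.44715699, -0.67630638,  0.58537194, -0.8076661 ],
       [ 0.01639001, -0.64813979, -0.76134498,  1.26381023],
       [ 0.        ,  0.        ,  0.        ,  1.        ]])}
funn
[... 450 characters left out ...]
662833831273476, 'extrinsics': array([[ 2.66186985e-02, -9.85876985e-01,  1.65342115e-01,
         3.04910136e-01],
       [-9.99637468e-01, -2.69214296e-02,  4.10243703e-04,
         5.04230994e-02],
       [ 4.04679628e-03, -1.65293093e-01, -9.86236187e-01,
         1.38966752e+00],
       [ 0.00000000e+00,  0.00000000e+00,  0.00000000e+00,
         1.00000000e+00]])}
funnel 0.74 [448.7, 243.4, 473.3, 266.2]
funnel 0.72 [436.1, 279.4, 469.0, 311.8]
funnel 0.69 [405.9, 203.0, 438.5, 233.9]
funnel 0.38 [276.5, 281.1, 307.0, 321.7]
carousel 0.27 [441.3, 239.2, 469.5, 275.2]
jar_mouth 0.69 [244.7, 164.5, 344.1, 263.0]
knob 0.57 [247.2, 165.0, 344.4, 258.8]
rest 0.8 [435.2, 239.4, 469.7, 274.1]
```

```bash
python3 - <<'E'
import cv2
a=cv2.imread("pics/top0.png")[130:350,200:500]; cv2.imwrite("pics/t1.png",cv2.resize(a,(800,587),interpolation=cv2.INTER_CUBIC))
E
```

```text
(no output)
```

View pics/t1.png

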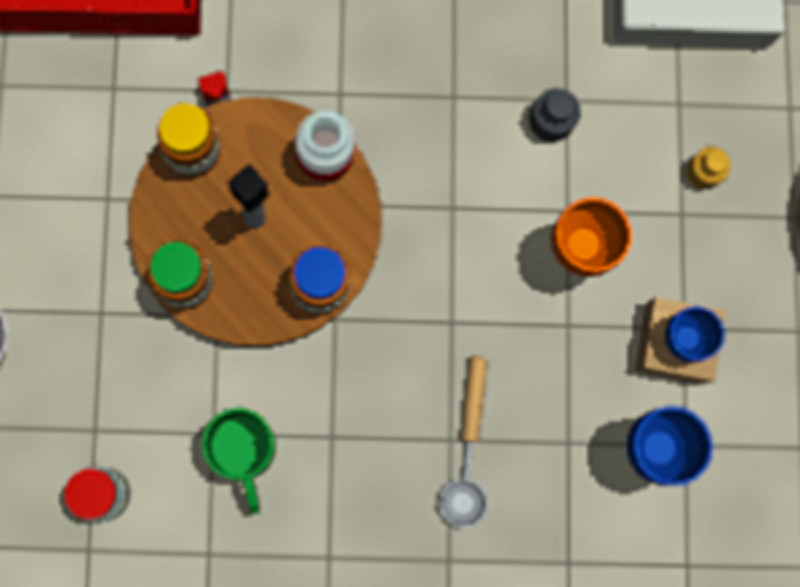

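View pics/scene0.png

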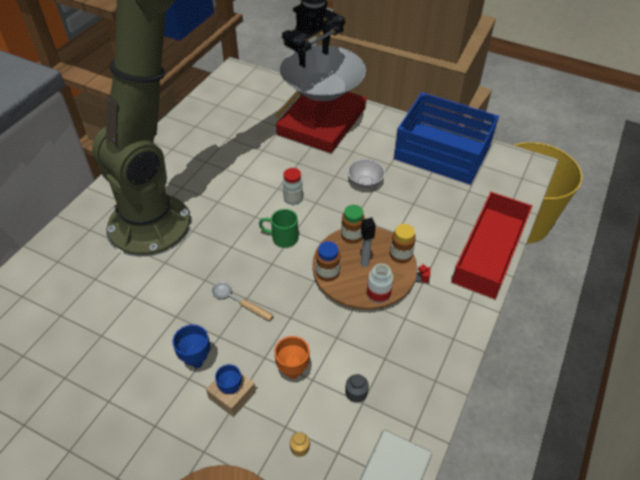

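```bash
cat > h.py <<'E'
import numpy as np, cv2
from cell import env
from scipy.optimize import least_squares
def K(c): return env.get_calibration(c)
def proj(c,P):
    k=K(c); E=np.linalg.inv(k["extrinsics"]); P=np.atleast_2d(P)
    q=P@E[:3,:3].T+E[:3,3]; s=q[:,:2]/q[:,2:]; r2=(s**2).sum(1,keepdims=True)
    s=s*(1+k["k1"]*r2); return s*[k["fx"],k["fy"]]+[k["cx"],k["cy"]]
def unproj(c,uv,z):
    f=lambda p:(proj(c,[[p[0],p[1],z]])[0]-uv)
    return least_squares(f,[.5,0]).x
def circ(x,y,z,r,n=60):
    t=np.linspace(0,2*np.pi,n); return np.c_[x+r*np.cos(t),y+r*np.sin(t),0*t+z]
def colmask(im,h0,h1,s=120,v=60,rect=None):
    hsv=cv2.cvtColor(im,cv2.COLOR_RGB2HSV); H=hsv[...,0].astype(int)
    m=((H>=h0)&(H<=h1) if h0<h1 else (H>=h0)|(H<=h1))&(hsv[...,1]>=s)&(hsv[...,2]>=v)
    if rect is not None:
        o=np.zeros_like(m); l,t,r,b=rect; o[t:b,l:r]=m[t:b,l:r]; m=o
    return m
def sil(c,polys):
    """soft silhouette mask from union of hulls (list of point sets)"""
    S=8; m=np.zeros((480,640),np.uint8)
    for P in polys:
        h=cv2.convexHull(np.round(proj(c,P)*16).astype(np.int32)); cv2.fillConvexPoly(m,h,255,cv2.LINE_AA,4)
    return m/255.
def silmom(c,polys):
    m=sil(c,polys); ys,xs=np.mgrid[:480,:640]; return np.array([(m*xs).sum(),(m*ys).sum()])/m.sum()
def cen(m):
    ys,xs=np.nonzero(m); return np.array([xs.mean(),ys.mean()]),len(xs)
E
python3 - <<'E'
from h import *
T=cv2.imread("pics/top0.png")[...,::-1].copy(); S=cv2.imread("pics/scene0.png")[...,::-1].copy()
# funnel
def fun(x,y): 
    return [np.r_[circ(x,y,.091,.028),circ(x,y,.065,.028)],np.r_[circ(x,y,.065,.028),circ(x,y,.049,.021)]]
mt=colmask(T,100,130,120,40,(440,235,480,272)); ms=colmask(S,100,130,120,40,(208,358,250,400))
for c,m in(("top",mt),("scene",ms)):
    g,n=cen(m); r=least_squares(lambda p:silmom(c,fun(*p))-g,unproj(c,g,.085),diff_step=2e-3)
    print("funnel",c,r.x,r.cost,n,sil(c,fun(*r.x)).sum())
# rest check top: lids
for nm,h0,h1,rt,rs in(("yellow",18,32,(255,165,285,192),(388,222,418,243)),("green",50,80,(250,215,282,248),(340,203,368,224)),("blue",105,130,(305,220,335,245),(314,240,343,258))):
    for c,im,r in(("top",T,rt),("scene",S,rs)):
        m=colmask(im,h0,h1,150,90,r); g,n=cen(m); print(nm,c,g,n,unproj(c,g,.125))
for c,im,r in(("top",T,(270,152,292,172)),("scene",S,(412,260,435,285))):
    m=colmask(im,170,8,150,60,r); g,n=cen(m); print("pointer",c,g,n,unproj(c,g,.025))
for c,im,r in(("top",T,(280,188,304,212)),("scene",S,(355,212,382,245))):
    m=np.zeros((480,640),bool); l,t,rr,b=r; m[t:b,l:rr]=im[t:b,l:rr].max(-1)<45; g,n=cen(m); print("knob",c,g,n,unproj(c,g,.18))
hsv=cv2.cvtColor(T,cv2.COLOR_RGB2HSV); print(hsv[240,290],hsv[150,300])
# disc
m=colmask(T,5,18,110,50,(240,155,352,265)).astype(np.uint8)
cn=max(cv2.findContours(cv2.morphologyEx(m,cv2.MORPH_CLOSE,np.ones((9,9))),0,1)[0],key=cv2.contourArea)[:,0]
w=np.array([unproj("top",p,.034) for p in cn[::2]])
r=least_squares(lambda p:np.hypot(w[:,0]-p[0],w[:,1]-p[1])-p[2],[.6,0.1,.135],loss="soft_l1",f_scale=.002); print("disc",r.x)
# clear jar rim centre guess
print("mouth guess",unproj("top",[200+325/2.667,130+135/2.667],.129))
E
```

```text
funnel top [ 0.47933051 -0.33224807] 1.3056266851616577e-05 331 443.3607843137255
funnel scene [ 0.47935546 -0.33040412] 2.9602675099007535e-06 560 720.9176470588235
yellow top [268.8877551  177.81292517] 294 [0.66642256 0.18874524]
yellow scene [404.00684932 233.65068493] 292 [0.66972756 0.18495084]
green top [265.5530303  229.54545455] 264 [0.52623236 0.19124648]
green scene [353.16574586 212.70718232] 181 [0.52733307 0.19142298]
blue top [319.32945736 231.65891473] 258 [0.52445964 0.05047345]
blue scene [327.79338843 249.80165289] 242 [0.52505085 0.05130261]
pointer top [279.68235294 161.65882353] 85 [0.74423371 0.17062733]
pointer scene [424.46923077 272.98461538] 130 [0.74351893 0.17130297]
knob top [292.88513514 200.66216216] 148 [0.59255549 0.11937661]
knob scene [367.48510638 228.85531915] 235 [0.59959323 0.1111168 ]
[ 14 186 137] [ 30  29 169]
disc [0.59405497 0.12056768 0.13198407]
mouth guess [0.66135503 0.04740832]
```

send_rows --pt "87 0 0 -10 0 0 0.149" --pt "87 0 0 -10 0 0 0.149" --pt "87 0 0 -10 0 0 0.149" --pt "87 0 0 -10 0 0 0.149" --pt "87 0 0 -10 0 0 0.149" --pt "87 0 0 -10 0 0 0.149" --pt "87 0 0 -10 0 0 0.149" --pt "87 0 0 -10 0 0 0.149" --pt "87 0 0 0 0 0 0.149" --pt "87 0 0 0 0 0 0.149" --pt "87 0 0 0 0 0 0" --grip_force 12

```text
time_s: 1.8
tool_pos: [0.1901, 0.6216, 0.3027]
tool_rot: [180.0, -0.0, 77.6]
force: [0.3, -0.9, 0.2]
grip_width: 0.087
```

```bash
cat >> h.py <<'E'
def rem(x,y,z,yaw):
    o=env.get_obs(); p=o["tool_pos"]; w=np.radians(o["tool_rot"][2]); d=np.array([x,y,z])-p
    a=[np.cos(w),np.sin(w)]; print("t",round(o["time_s"],2),"pos",p.round(4),"rot",o["tool_rot"].round(1),"F",o["force"].round(1),"w",round(o["grip_width"],4),"q",o["qpos"].round(0))
    dy=(yaw-o["tool_rot"][2]+180)%360-180
    print("remaining tool mm",(1000*np.array([d[0]*a[0]+d[1]*a[1],d[0]*a[1]-d[1]*a[0],-d[2]])).round(1),"turn z rad",round(-np.radians(dy),3))
E
python3 - <<'E'
from h import *
T=cv2.imread("pics/top0.png")[...,::-1].copy(); S=cv2.imread("pics/scene0.png")[...,::-1].copy()
def fun(x,y): 
    return [np.r_[circ(x,y,.091,.028),circ(x,y,.065,.028)],np.r_[circ(x,y,.065,.028),circ(x,y,.049,.021)]]
for v in(15,25):
  for c,im,r in(("top",T,(440,235,480,272)),("scene",S,(208,358,250,400))):
    m=colmask(im,100,130,100,v,r); g,n=cen(m); r=least_squares(lambda p:silmom(c,fun(*p))-g,unproj(c,g,.085),diff_step=2e-3)
    s=sil(c,fun(*r.x))>.5; print(v,c,r.x,n,s.sum(),"iou",(s&m).sum()/(s|m).sum())
for uv in((452.5,295.5),(422,218.5)): print("other funnel",unproj("top",uv,.09))
rem(.48,-.3,.3,30)
E
```

```text
15 top [ 0.47939759 -0.33262763] 342 447 iou 0.7651006711409396
15 scene [ 0.47940568 -0.33029663] 575 719 iou 0.799721835883171
25 top [ 0.47939759 -0.33262763] 342 447 iou 0.7651006711409396
25 scene [ 0.47940568 -0.33029663] 575 719 iou 0.799721835883171
other funnel [ 0.36866537 -0.30668339]
other funnel [ 0.5743293  -0.22660398]
t 1.8 pos [0.1901 0.6216 0.3027] rot [180.   -0.   77.6] F [ 0.3 -0.9  0.2] w 0.087 q [-81.  17.   7.  76.  -2.  87. -86.]
remaining tool mm [-837.9  481.     2.7] turn z rad 0.831
```

```bash
python3 - <<'E'
from h import *
import cv2
T=env.read_camera("top"); rt=env.regions_of("top","funnel"); S=env.read_camera("scene"); rs=env.regions_of("scene","funnel")
def fun(x,y,z0=.065): 
    return [np.r_[circ(x,y,.091,.028),circ(x,y,z0,.028)],np.r_[circ(x,y,.065,.028),circ(x,y,.049,.021)]]
out=[]
for c,im,R in(("top",T,rt),("scene",S,rs)):
    uv=proj(c,[.4794,-.3315,.08])[0]
    R=[r for r in R if abs((r["rect"][0]+r["rect"][2])/2-uv[0])<8 and abs((r["rect"][1]+r["rect"][3])/2-uv[1])<8]
    for r in R:
        m=r["region"]; g,n=cen(m)
        for nm,f in(("full",fun),("collar",lambda x,y:fun(x,y)[:1])):
            q=least_squares(lambda p:silmom(c,f(*p))-g,[.479,-.331],diff_step=2e-3).x; s=sil(c,f(*q))>.5
            print(c,nm,q,n,s.sum(),(s&m).sum()/(s|m).sum())
    k=12;u,v=(uv-[20,18.]).astype(int); a=cv2.resize(im[v:v+40,u:u+40],None,fx=k,fy=k,interpolation=cv2.INTER_NEAREST)[...,::-1].copy()
    for z,rr in((.091,.028),(.065,.028),(.049,.021)):
        p=((proj(c,circ(.4794,-.3315,z,rr))-[u,v]+.5)*k).astype(int); cv2.polylines(a,[p],True,(0,255,255),1)
    out.append(cv2.resize(a,(400,400)))
cv2.imwrite("pics/f.png",np.hstack(out))
E
```

```text
top full [ 0.48084214 -0.33123421] 327 443 0.7381489841986456
top collar [ 0.48077305 -0.33090399] 327 438 0.7465753424657534
scene full [ 0.47983521 -0.33095627] 641 723 0.8865836791147994
scene collar [ 0.48019966 -0.33133832] 641 710 0.8948106591865358
```

View pics/f.png

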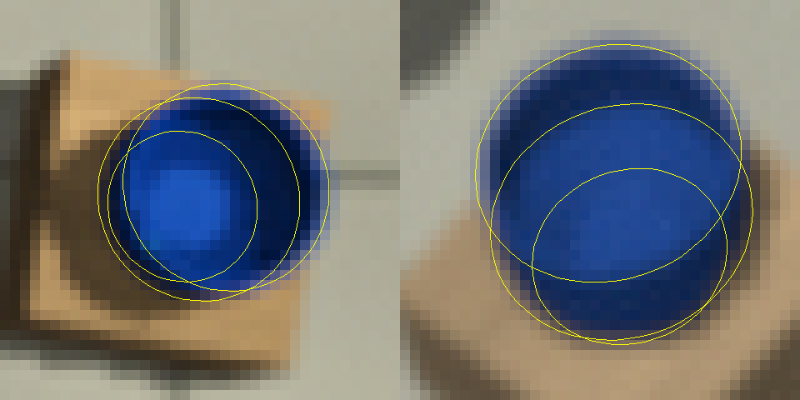

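send_rows --pt "87 0 0 0 0 0 0.1385" --pt "87 0 0 0 0 0 0.1385" --pt "87 0 0 0 0 0 0.1385" --pt "87 0 0 0 0 0 0.1385" --pt "87 0 0 0 0 0 0.1385" --pt "87 0 0 0 0 0 0.1385" --pt "87 9 36 0 0 0 0" --pt "87 9 36 0 0 0 0" --pt "87 9 36 0 0 0 0" --pt "87 9 36 0 0 0 0" --pt "87 9 36 0 0 0 0" --pt "87 9 36 0 0 0 0"

```text
time_s: 3.2
tool_pos: [0.3459, 0.4603, 0.3027]
tool_rot: [-180.0, -0.0, 30.1]
force: [-0.1, -0.4, 0.3]
grip_width: 0.0873
```

send_rows --pt "87 9 36 0 0 0 0" --pt "87 9 36 0 0 0 0" --pt "87 9 36 0 0 0 0" --pt "87 9 36 0 0 0 0" --pt "87 9 36 0 0 0 0" --pt "87 9 36 0 0 0 0" --pt "87 -22 36 0 0 0 0" --pt "87 -22 36 0 0 0 0" --pt "87 -22 36 0 0 0 0" --pt "87 -22 36 0 0 0 0" --pt "87 -22 36 0 0 0 0" --pt "87 -22 36 0 0 0 0"

```text
time_s: 4.4
tool_pos: [0.4932, 0.0467, 0.3027]
tool_rot: [-180.0, -0.0, 30.1]
force: [0.9, -0.1, 0.9]
grip_width: 0.0869
```

send_rows --pt "87 -22 36 0 0 0 0" --pt "87 -22 36 0 0 0 0" --pt "87 -22 36 0 0 0 0" --pt "87 -22 36 0 0 0 0" --pt "87 -22 36 0 0 0 0" --pt "87 -22 36 0 0 0 0" --pt "87 0 0 0 0 0 0" --pt "87 0 0 0 0 0 0" --pt "87 0 0 0 0 0 0"

```text
time_s: 5.3
tool_pos: [0.4876, -0.203, 0.3024]
tool_rot: [-180.0, -0.0, 30.2]
force: [0.8, 0.6, 0.2]
grip_width: 0.0869
```

```bash
python3 -c "
from h import *
rem(.4797,-.3315,.0593,30)"
```

```text
t 5.3 pos [ 0.4876 -0.203   0.3024] rot [-180.    -0.    30.2] F [0.8 0.6 0.2] w 0.0869 q [-36.   1.  57.  95.  -1.  85. -39.]
remaining tool mm [-71.4 107.1 243.1] turn z rad 0.003
```

send_rows --pt "87 -18 27 0 0 0 0" --pt "87 -18 27 0 0 0 0" --pt "87 -18 27 20 0 0 0" --pt "87 -17 26 20 0 0 0" --pt "87 0 0 20 0 0 0" --pt "87 0 0 20 0 0 0" --pt "87 0 0 20 0 0 0" --pt "87 0 0 0 0 0 0" --pt "87 0 0 0 0 0 0"

```text
time_s: 6.2
tool_pos: [0.48, -0.3314, 0.2026]
tool_rot: [-180.0, -0.0, 30.2]
force: [-0.6, 0.1, 0.1]
grip_width: 0.087
```

```bash
python3 -c "
from h import *
rem(.4797,-.3315,.0593,30)"
```

```text
t 6.2 pos [ 0.48   -0.3314  0.2026] rot [-180.    -0.    30.2] F [-0.6  0.1  0.1] w 0.087 q [-19.  17.  61.  96. -16.  76. -15.]
remaining tool mm [-3.000e-01 -1.000e-01  1.433e+02] turn z rad 0.003
```

send_rows --pt "87 0 0 20 0 0 0" --pt "87 0 0 20 0 0 0" --pt "87 0 0 20 0 0 0" --pt "87 0 0 20 0 0 0" --pt "87 0 0 20 0 0 0" --pt "87 0 0 15 0 0 0" --pt "87 0 0 10 0 0 0" --pt "87 0 0 10 0 0 0" --pt "87 0 0 8 0 0 0" --pt "87 0 0 0 0 0 0" --pt "87 0 0 0 0 0 0"

```text
time_s: 7.3
tool_pos: [0.4794, -0.333, 0.0598]
tool_rot: [180.0, -0.0, 30.0]
force: [-0.2, -0.3, -0.3]
grip_width: 0.0869
```

```bash
python3 - <<'E'
from h import *
rem(.4797,-.3315,.0593,30)
im=env.read_camera("scene"); cv2.imwrite("pics/g.png",cv2.resize(im[280:440,130:340],(788,600),interpolation=cv2.INTER_CUBIC)[...,::-1])
E
```

```text
t 7.3 pos [ 0.4794 -0.333   0.0598] rot [180.  -0.  30.] F [-0.2 -0.3 -0.3] w 0.0869 q [-13.  26.  55. 105. -25.  62.  -8.]
remaining tool mm [ 1.  -1.2  0.5] turn z rad 0.0
```

View pics/g.png

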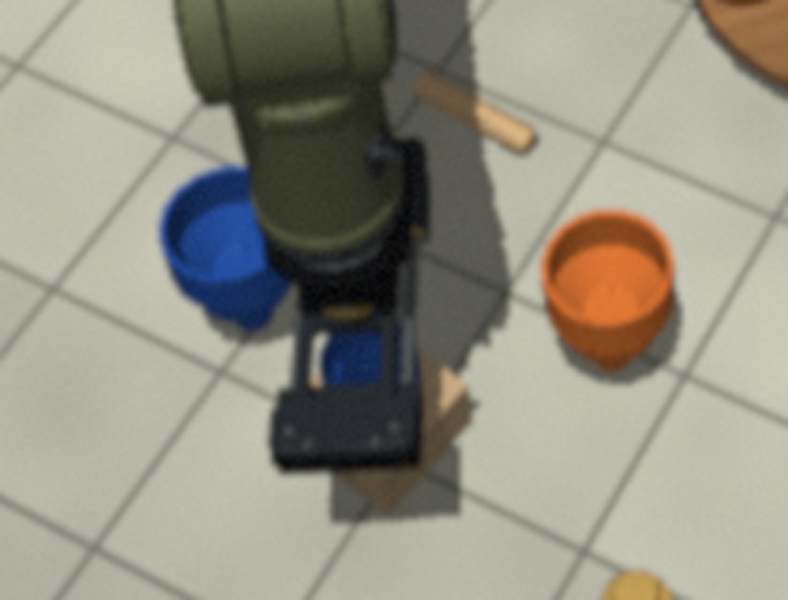

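send_rows --pt "87 1 -1 0 0 0 0" --pt "60 0 0 0 0 0 0" --pt "54 0 0 0 0 0 0" --pt "50 0 0 0 0 0 0" --pt "50 0 0 0 0 0 0" --pt "50 0 0 0 0 0 0" --pt "50 0 0 0 0 0 0" --pt "50 0 0 0 0 0 0" --grip_force 12

```text
time_s: 8.15
tool_pos: [0.4797, -0.3314, 0.0596]
tool_rot: [180.0, -0.0, 30.0]
force: [0.3, 0.5, 0.8]
grip_width: 0.0548
```

send_rows --pt "50 0 0 -5 0 0 0" --pt "50 0 0 -10 0 0 0" --pt "50 0 0 -15 0 0 0" --pt "50 0 0 -20 0 0 0" --pt "50 0 0 -25 0 0 0" --pt "50 0 0 -25 0 0 0" --pt "50 0 0 -25 0 0 0" --pt "50 0 0 -25 0 0 0" --pt "50 0 0 0 0 0 0" --pt "50 0 0 0 0 0 0"

```text
time_s: 9.15
tool_pos: [0.4798, -0.3316, 0.2106]
tool_rot: [179.9, -0.1, 30.0]
force: [-0.4, -0.0, -1.9]
grip_width: 0.0551
```

```bash
python3 - <<'E'
from h import *
rem(.6655,.0470,.300,90)
k=4;o=[]
for c in("scene","top"):
    im=env.read_camera(c); p=env.get_obs()["tool_pos"]; u,v=proj(c,[p[0],p[1],p[2]])[0].astype(int)
    a=cv2.resize(im[v-50:v+50,u-50:u+50],None,fx=k,fy=k,interpolation=cv2.INTER_CUBIC)[...,::-1].copy()
    # expected funnel wireframe: collar top/bottom, flange, tip
    for h,r in((.0507+.0067-.0,.028),(.0,.0)): pass
    t=p[2]+.0187-.063
    for z,r in((.076,.028),(.05,.028),(.034,.021),(.03,.021),(0,.009)):
        q=((proj(c,circ(p[0],p[1],t+z,r))-[u-50,v-50]+.5)*k).astype(int); cv2.polylines(a,[q],True,(0,255,255),1)
    o.append(a)
cv2.imwrite("pics/l.png",np.hstack(o))
E
```

```text
t 9.15 pos [ 0.4798 -0.3316  0.2106] rot [ 1.799e+02 -1.000e-01  3.000e+01] F [-0.4 -0.  -1.9] w 0.0551 q [-19.  17.  62.  96. -15.  76. -15.]
remaining tool mm [ 350.1 -235.   -89.4] turn z rad -1.047
```

View pics/l.png

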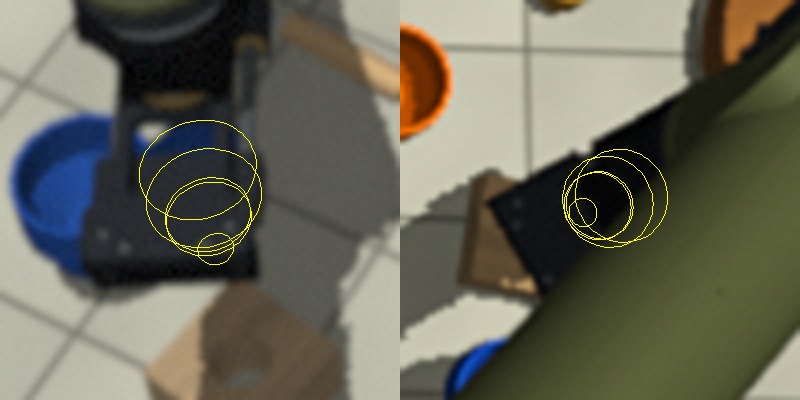

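send_rows --pt "50 0 0 -15 0 0 -0.131" --pt "50 0 0 -15 0 0 -0.131" --pt "50 0 0 -15 0 0 -0.131" --pt "50 0 0 -15 0 0 -0.131" --pt "50 0 0 -15 0 0 -0.131" --pt "50 0 0 -15 0 0 -0.131" --pt "50 0 0 0 0 0 -0.131" --pt "50 0 0 0 0 0 -0.131" --pt "50 10 5 0 0 0 0" --pt "50 20 10 0 0 0 0" --pt "50 24 12 0 0 0 0" --pt "50 24 12 0 0 0 0"

```text
time_s: 10.45
tool_pos: [0.5188, -0.2515, 0.2986]
tool_rot: [-179.9, -0.1, 89.8]
force: [0.0, 0.6, -0.5]
grip_width: 0.0549
```

send_rows --pt "50 24 12 0 0 0 0" --pt "50 24 12 0 0 0 0" --pt "50 24 12 0 0 0 0" --pt "50 24 12 0 0 0 0" --pt "50 24 12 0 0 0 0" --pt "50 24 12 0 0 0 0" --pt "50 24 12 0 0 0 0" --pt "50 24 12 0 0 0 0" --pt "50 24 12 0 0 0 0" --pt "50 20 10 0 0 0 0" --pt "50 0 0 0 0 0 0"

```text
time_s: 11.55
tool_pos: [0.6372, -0.0114, 0.2979]
tool_rot: [-179.9, -0.1, 90.3]
force: [0.5, 0.2, -1.0]
grip_width: 0.0548
```

```bash
python3 -c "
from h import *
rem(.6655,.047,.3,90)"
```

```text
t 11.55 pos [ 0.6372 -0.0114  0.2979] rot [-1.799e+02 -1.000e-01  9.030e+01] F [ 0.5  0.2 -1. ] w 0.0548 q [-33.  18.  42.  79. -12.  87.   8.]
remaining tool mm [58.2 28.7 -2.1] turn z rad 0.006
```

send_rows --pt "50 18 9 0 0 0 0" --pt "50 20 10 0 0 0 0" --pt "50 20 10 0 0 0 0" --pt "50 0 0 20 0 0 0" --pt "50 0 0 20 0 0 0" --pt "50 0 0 20 0 0 0" --pt "50 0 0 10 0 0 0" --pt "50 0 0 0 0 0 0" --pt "50 0 0 0 0 0 0"

```text
time_s: 12.45
tool_pos: [0.6658, 0.0412, 0.2303]
tool_rot: [179.9, -0.0, 90.1]
force: [0.2, 0.7, -0.2]
grip_width: 0.0545
```

```bash
python3 - <<'E'
from h import *
T=cv2.imread("pics/top0.png")[...,::-1].copy(); S=cv2.imread("pics/scene0.png")[...,::-1].copy()
obs=[]
for k,h0,h1,rt,rs in((1,18,32,(255,165,285,192),(388,222,418,243)),(2,50,80,(250,215,282,248),(340,203,368,224)),(3,105,130,(305,220,335,245),(314,240,343,258))):
    for c,im,r in(("top",T,rt),("scene",S,rs)):
        obs.append((k,c,cen(colmask(im,h0,h1,150,60,r))[0]))
lid=lambda x,y:[np.r_[circ(x,y,.129,.0245),circ(x,y,.115,.0245)]]
def res(p,cams=("top","scene")):
    return np.concatenate([silmom(c,lid(p[0]+.1*np.cos(p[2]+k*np.pi/2),p[1]+.1*np.sin(p[2]+k*np.pi/2)))-g for k,c,g in obs if c in cams])
for cams in(("top","scene"),("top",),("scene",)):
    r=least_squares(res,[.5965,.119,-.8],args=(cams,),diff_step=3e-3); p=r.x
    print(cams,p,np.degrees(p[2]),"res",r.fun.round(1),"mouth",p[0]+.1*np.cos(p[2]),p[1]+.1*np.sin(p[2]))
rem(.6655,.047,.143,90)
p=env.get_obs()["tool_pos"]; o=[]
for c,b in(("scene",50),("top",50)):
    im=env.read_camera(c); u,v=proj(c,[p[0],p[1],.18])[0].astype(int)
    a=cv2.resize(im[v-b:v+b,u-b:u+b],(400,400),interpolation=cv2.INTER_CUBIC)[...,::-1].copy(); k=400/(2*b)
    t=p[2]+.0187-.063
    for x,y,z,rr in((p[0],p[1],t+.076,.028),(p[0],p[1],t+.03,.021),(p[0],p[1],t,.009),(.6655,.047,.129,.0225)):
        q=((proj(c,circ(x,y,z,rr))-[u-b,v-b]+.5)*k).astype(int); cv2.polylines(a,[q],True,(0,255,255),1)
    o.append(a)
cv2.imwrite("pics/m.png",np.hstack(o))
E
```

```text
('top', 'scene') [ 0.59621859  0.11987054 -0.80530315] -46.140471889946866 res [-0.  -0.5 -0.  -0.5 -0.2 -0.2 -0.1  0.1 -0.   0.3 -0.5  0.7] mouth 0.6655078549157972 0.04776647071529597
('top',) [ 0.59594865  0.11969512 -0.79939495] -45.801956613595195 res [-0.2 -0.3 -0.   0.1  0.2  0.2] mouth 0.6656627106939598 0.04800167411861164
('scene',) [ 0.59622927  0.12016609 -0.81406748] -46.642630745373395 res [ 0.2 -0.3  0.3 -0.1 -0.5  0.4] mouth 0.6648839429154609 0.04745752468274608
t 12.45 pos [0.6658 0.0412 0.2303] rot [179.9  -0.   90.1] F [ 0.2  0.7 -0.2] w 0.0545 q [-35.  23.  40.  81. -15.  81.   5.]
remaining tool mm [ 5.8 -0.3 87.3] turn z rad 0.001
```

View pics/m.png

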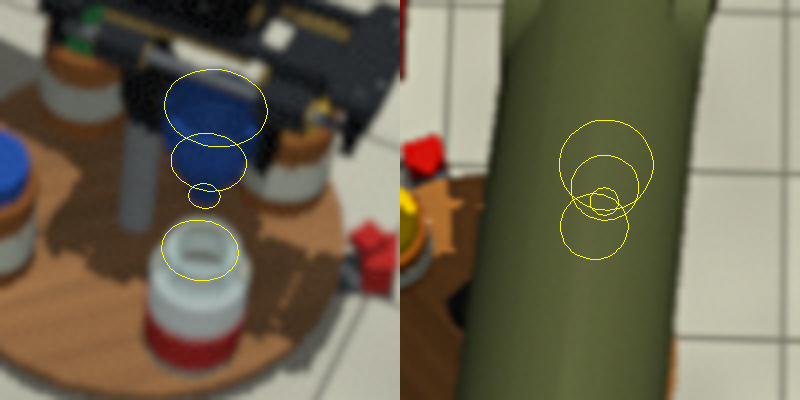

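send_rows --pt "50 6.5 0 0 0 0 0" --pt "50 0 0 0 0 0 0" --pt "50 0 0 15 0 0 0" --pt "50 0 0 15 0 0 0" --pt "50 0 0 15 0 0 0" --pt "50 0 0 5 0 0 0" --pt "50 0 0 0 0 0 0" --pt "50 0 0 0 0 0 0"

```text
time_s: 13.35
tool_pos: [0.6654, 0.0472, 0.1797]
tool_rot: [180.0, 0.0, 90.0]
force: [0.2, 0.4, -0.5]
grip_width: 0.0549
```

```bash
python3 - <<'E'
from h import *
rem(.6656,.0477,.1436,90)
p=env.get_obs()["tool_pos"]; c="scene"
im=env.read_camera(c); u,v=proj(c,[p[0],p[1],.14])[0].astype(int);b=30;k=20
a=cv2.resize(im[v-b:v+b,u-b:u+b],(600,600),interpolation=cv2.INTER_CUBIC)[...,::-1].copy(); k=10
t=p[2]-.0446
for x,y,z,rr in((p[0],p[1],t+.076,.028),(p[0],p[1],t+.03,.021),(p[0],p[1],t,.009),(.6656,.0477,.129,.0225)):
    q=((proj(c,circ(x,y,z,rr))-[u-b,v-b]+.5)*k).astype(int); cv2.polylines(a,[q],True,(0,255,255),1)
cv2.imwrite("pics/n.png",a)
E
```

```text
t 13.35 pos [0.6654 0.0472 0.1797] rot [180.   0.  90.] F [ 0.2  0.4 -0.5] w 0.0549 q [-35.  25.  39.  85. -16.  76.   5.]
remaining tool mm [ 0.5  0.2 36.1] turn z rad 0.001
```

View pics/n.png

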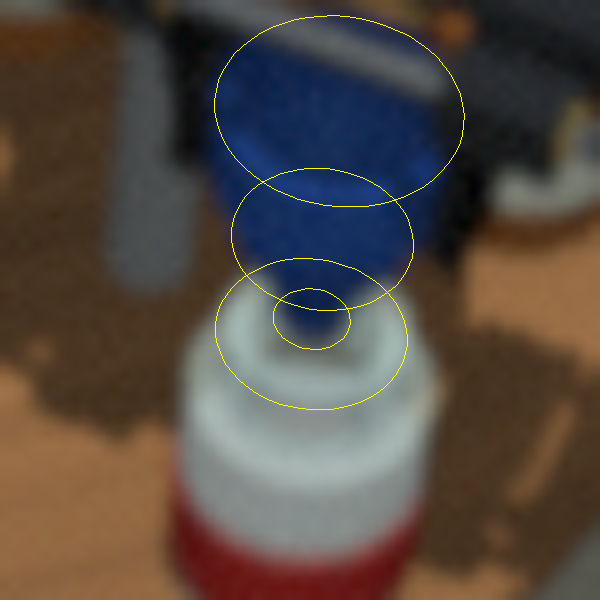

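send_rows --pt "50 0.5 0 4 0 0 0" --pt "50 0 0 6 0 0 0" --pt "50 0 0 6 0 0 0" --pt "50 0 0 6 0 0 0" --pt "50 0 0 5 0 0 0" --pt "50 0 0 3 0 0 0" --pt "50 0 0 0 0 0 0" --pt "50 0 0 0 0 0 0"

```text
time_s: 14.2
tool_pos: [0.6653, 0.0478, 0.1496]
tool_rot: [180.0, -0.0, 90.1]
force: [-0.9, -0.1, -0.9]
grip_width: 0.0548
```

send_rows --pt "50 0 0 2 0 0 0" --pt "50 0 0 2 0 0 0" --pt "50 0 0 1 0 0 0" --pt "50 0 0 1 0 0 0" --pt "50 0 0 0 0 0 0" --pt "50 0 0 0 0 0 0"

```text
time_s: 14.8
tool_pos: [0.6653, 0.0478, 0.1436]
tool_rot: [180.0, -0.0, 90.1]
force: [0.3, 0.6, -1.0]
grip_width: 0.0545
```

send_rows --pt "50 0 0 1 0 0 0" --pt "50 0 0 0 0 0 0" --pt "50 0 0 0 0 0 0"

```text
time_s: 15.1
tool_pos: [0.6654, 0.0479, 0.1435]
tool_rot: [180.0, -0.0, 90.1]
force: [-1.0, -0.4, 5.3]
grip_width: 0.0548
```

send_rows --pt "50 0 0 1 0 0 0" --pt "50 0 0 0 0 0 0" --pt "50 0 0 0 0 0 0"

```text
time_s: 15.4
tool_pos: [0.6658, 0.0482, 0.1435]
tool_rot: [179.9, -0.1, 90.1]
force: [-2.7, 0.7, 8.9]
grip_width: 0.0547
```

send_rows --pt "50 0 0 -1.5 0 0 0" --pt "50 0 0 0 0 0 0" --pt "58 0 0 0 0 0 0" --pt "62 0 0 0 0 0 0" --pt "70 0 0 0 0 0 0" --pt "80 0 0 0 0 0 0" --pt "80 0 0 0 0 0 0" --pt "80 0 0 0 0 0 0" --pt "80 0 0 -10 0 0 0" --pt "80 0 0 -15 0 0 0" --pt "80 0 0 -20 0 0 0" --pt "80 0 0 -20 0 0 0"

```text
time_s: 16.6
tool_pos: [0.6656, 0.0477, 0.2103]
tool_rot: [179.9, -0.0, 90.0]
force: [0.1, -0.4, 0.8]
grip_width: 0.0799
```

send_rows --pt "80 0 0 -20 0 0 0" --pt "80 0 0 -20 0 0 0" --pt "80 0 0 -20 0 0 0" --pt "80 0 0 0 0 0 0" --pt "80 0 0 0 0 0 0"

```text
time_s: 17.1
tool_pos: [0.6656, 0.0476, 0.2692]
tool_rot: [179.9, -0.0, 90.1]
force: [-0.6, 0.1, -0.9]
grip_width: 0.0804
```

```bash
python3 - <<'E'
from h import *
rem(.596,.1197,.27,134)
c="scene"; im=env.read_camera(c); u,v=proj(c,[.63,.09,.13])[0].astype(int);b=60;k=5
a=cv2.resize(im[v-b:v+b,u-b:u+b],(600,600),interpolation=cv2.INTER_CUBIC)[...,::-1].copy()
for x,y,z,rr in((.6656,.0477,.175,.028),(.6656,.0477,.149,.028),(.6656,.0477,.129,.021)):
    q=((proj(c,circ(x,y,z,rr))-[u-b,v-b]+.5)*k).astype(int); cv2.polylines(a,[q],True,(0,255,255),1)
cv2.imwrite("pics/r.png",a)
E
```

```text
t 17.1 pos [0.6656 0.0476 0.2692] rot [179.9  -0.   90.1] F [-0.6  0.1 -0.9] w 0.0804 q [-36.  23.  40.  78. -14.  85.   4.]
remaining tool mm [ 72.1 -69.5  -0.8] turn z rad -0.767
```

View pics/r.png

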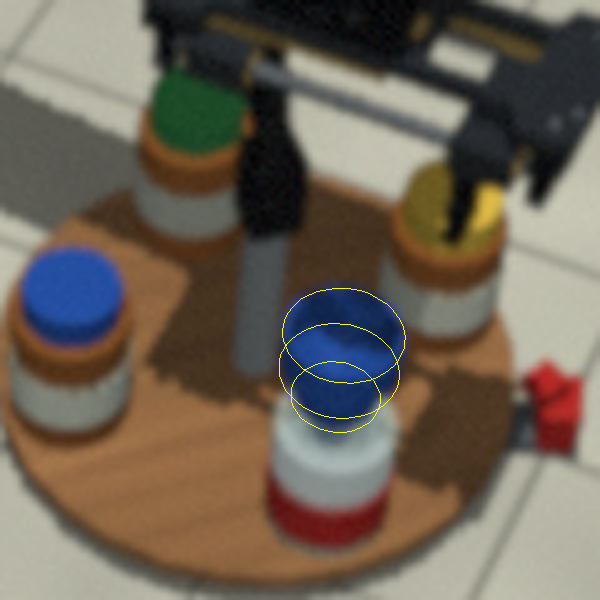

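send_rows --pt "60 0 0 0 0 0 0.134" --pt "60 0 0 0 0 0 0.134" --pt "60 0 0 0 0 0 0.134" --pt "60 0 0 0 0 0 0.134" --pt "60 0 0 0 0 0 0.134" --pt "60 0 0 0 0 0 0.134" --pt "60 0 -25 0 0 0 0" --pt "60 0 -25 0 0 0 0" --pt "60 0 -25 0 0 0 0" --pt "60 0 -25 0 0 0 0" --pt "60 0 0 0 0 0 0" --pt "60 0 0 0 0 0 0"

```text
time_s: 18.35
tool_pos: [0.5952, 0.1202, 0.2674]
tool_rot: [-180.0, 0.0, 44.1]
force: [1.3, -0.4, 0.5]
grip_width: 0.06
```

```bash
python3 - <<'E'
from h import *
rem(.5962,.1199,.1533,43.9)
E
```

```text
t 18.35 pos [0.5952 0.1202 0.2674] rot [-180.     0.    44.1] F [ 1.3 -0.4  0.5] w 0.06 q [-54.  16.  49.  87. -12.  83. -50.]
remaining tool mm [  0.5   0.9 114.1] turn z rad 0.003
```

send_rows --pt "60 0.5 1 20 0 0 0" --pt "60 0 0 20 0 0 0" --pt "60 0 0 20 0 0 0" --pt "60 0 0 15 0 0 0" --pt "60 0 0 15 0 0 0" --pt "60 0 0 12 0 0 0" --pt "60 0 0 12 0 0 0" --pt "60 0 0 0 0 0 0" --pt "60 0 0 0 0 0 0"

```text
time_s: 19.25
tool_pos: [0.597, 0.1193, 0.1542]
tool_rot: [180.0, -0.0, 44.0]
force: [0.7, -0.5, 1.0]
grip_width: 0.0602
```

send_rows --pt "45 0 0 0 0 0 0" --pt "35 0 0 0 0 0 0" --pt "28 0 0 0 0 0 0" --pt "20 0 0 0 0 0 0" --pt "20 0 0 0 0 0 0" --pt "20 0 0 0 0 0 0" --pt "20 0 0 0 0 0 0" --pt "20 0 0 0 0 0 0" --grip_force 25

```text
time_s: 20.05
tool_pos: [0.5965, 0.1198, 0.1542]
tool_rot: [-179.9, -0.0, 44.0]
force: [-2.6, 0.2, 4.0]
grip_width: 0.0277
```

```bash
python3 - <<'E'
from h import *
rem(.5962,.1199,.1533,109.4); print(env.get_obs()["wrist_torque"])
# pointer angle, silhouette of block (147..~160 x 30 wide, 34 tall)+ arrow tip 
E
```

```text
t 20.05 pos [0.5965 0.1198 0.1542] rot [-179.9   -0.    44. ] F [-2.6  0.2  4. ] w 0.0277 q [-52.  20.  47.  96. -15.  71. -48.]
remaining tool mm [-0.2 -0.2  0.9] turn z rad -1.141
[ 0.23062431  0.71314967 -0.03926688]
```

send_rows --pt "20 0 0 0 0 0 -0.03" --pt "20 0 0 0 0 0 -0.05" --pt "20 0 0 0 0 0 -0.06" --pt "20 0 0 0 0 0 -0.06" --pt "20 0 0 0 0 0 -0.06" --pt "20 0 0 0 0 0 -0.06" --pt "20 0 0 0 0 0 -0.06" --pt "20 0 0 0 0 0 -0.06" --pt "20 0 0 0 0 0 -0.06" --pt "20 0 0 0 0 0 -0.06" --pt "20 0 0 0 0 0 -0.04" --pt "20 0 0 0 0 0 0"

```text
time_s: 21.25
tool_pos: [0.5967, 0.1198, 0.1542]
tool_rot: [-180.0, -0.0, 78.5]
force: [-2.2, 1.6, 3.0]
grip_width: 0.0276
```

send_rows --pt "20 0 0 0 0 0 -0.03" --pt "20 0 0 0 0 0 -0.05" --pt "20 0 0 0 0 0 -0.06" --pt "20 0 0 0 0 0 -0.06" --pt "20 0 0 0 0 0 -0.06" --pt "20 0 0 0 0 0 -0.06" --pt "20 0 0 0 0 0 -0.06" --pt "20 0 0 0 0 0 -0.05" --pt "20 0 0 0 0 0 -0.03" --pt "20 0 0 0 0 0 -0.02" --pt "20 0 0 0 0 0 0" --pt "20 0 0 0 0 0 0"

```text
time_s: 22.45
tool_pos: [0.5969, 0.1197, 0.1542]
tool_rot: [180.0, -0.0, 105.9]
force: [-1.6, 3.3, 3.4]
grip_width: 0.0278
```

```bash
python3 - <<'E'
from h import *
rem(.5965,.1198,.1533,109.2); C=np.array([.5963,.1198])
S=env.read_camera("scene"); T=env.read_camera("top"); c="scene"
S0=cv2.imread("pics/scene0.png")[...,::-1].copy(); T0=cv2.imread("pics/top0.png")[...,::-1].copy()
# pointer angle from first pictures, block 22 x 30 x 34
def blk(a):
    e=np.array([np.cos(a),np.sin(a)]); n=np.array([-e[1],e[0]])
    b=[C+e*r+n*s for r,s in((.147,0),(.157,.015),(.157,-.015),(.169,.015),(.169,-.015))]
    return [np.array([[*q,z] for q in b for z in(.0,.034)])]
for cc,im,r in(("top",T0,(268,150,294,174)),("scene",S0,(410,258,437,287))):
    g,n=cen(colmask(im,170,8,130,50,r)); q=least_squares(lambda p:(silmom(cc,blk(p[0]))-g),[.33],diff_step=.02); print(cc,"pointer deg",np.degrees(q.x),q.fun,n,sil(cc,blk(q.x[0])).sum())
a0=np.radians(-46.1+env.get_obs()["tool_rot"][2]-44); e=C+.1*np.array([np.cos(a0),np.sin(a0)]); print("predicted jar",e,np.degrees(a0))
k=5;b=60;u,v=proj(c,[.66,.13,.1])[0].astype(int)
a=cv2.resize(S[v-b:v+b,u-b:u+b],(600,600),interpolation=cv2.INTER_CUBIC)[...,::-1].copy()
for z,rr in((.175,.028),(.149,.028),(.129,.021),(.034,.03)):
    q=((proj(c,circ(*e,z,rr))-[u-b,v-b]+.5)*k).astype(int); cv2.polylines(a,[q],True,(0,255,255),1)
q=((proj(c,[[*C,.034],[*(C+.17*np.array([np.cos(.3333),np.sin(.3333)])),.034]])-[u-b,v-b]+.5)*k).astype(int); cv2.polylines(a,[q],True,(0,255,0),1)
cv2.imwrite("pics/s.png",a); cv2.imwrite("pics/t9.png",T[...,::-1])
E
```

```text
t 22.45 pos [0.5969 0.1197 0.1542] rot [180.   -0.  105.9] F [-1.6  3.3  3.4] w 0.0278 q [-44.  18.  37.  96. -11.  70.  11.]
remaining tool mm [ 0.2 -0.4  0.9] turn z rad -0.058
top pointer deg [18.95261228] [-0.15259647 -0.67500397] 90 123.47058823529412
scene pointer deg [22.18927752] [ 1.19165519 -0.08743858] 138 173.90196078431373
predicted jar [0.6925305  0.14699725] 15.781674658305342
```

View pics/s.png

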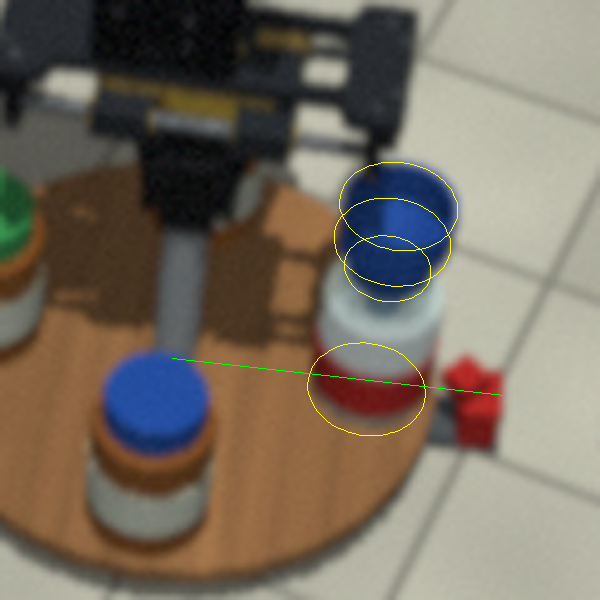

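send_rows --pt "20 0 0 0 0 0 -0.02" --pt "20 0 0 0 0 0 -0.03" --pt "20 0 0 0 0 0 -0.02" --pt "20 0 0 0 0 0 0" --pt "20 0 0 0 0 0 0" --pt "20 0 0 0 0 0 0" --pt "20 0 0 0 0 0 0" --pt "20 0 0 0 0 0 0"

```text
time_s: 23.35
tool_pos: [0.597, 0.1198, 0.1542]
tool_rot: [180.0, -0.0, 109.9]
force: [-1.5, 4.6, 5.3]
grip_width: 0.0281
```

```bash
python3 - <<'E'
from h import *
rem(.5965,.1198,.1533,110); C=np.array([.5963,.1198])
S=env.read_camera("scene"); T=env.read_camera("top")
a0=np.radians(-46.1+env.get_obs()["tool_rot"][2]-44)
out=[]
for c,im in(("scene",S),("top",T)):
    k=8;b=50 if 0 else 25*2;u,v=proj(c,[.70,.155,.08])[0].astype(int); b=32 if c=="top" else 40; k=400/(2*b)
    a=cv2.resize(im[v-b:v+b,u-b:u+b],(400,400),interpolation=cv2.INTER_CUBIC)[...,::-1].copy()
    e=np.array([np.cos(a0),np.sin(a0)]); n=np.array([-e[1],e[0]])
    bl=np.array([[*(C+e*r+n*s),.034] for r,s in((.147,0),(.157,.015),(.169,.015),(.169,-.015),(.157,-.015))])
    for P in(circ(*(C+.1*e),.175,.028),circ(*(C+.1*e),.034,.03),bl,bl-[0,0,.034]):
        q=((proj(c,P)-[u-b,v-b]+.5)*k).astype(int); cv2.polylines(a,[q],True,(0,255,255),1)
    out.append(a)
cv2.imwrite("pics/z.png",np.hstack(out))
# jar red band vs pointer at their heights
E
```

```text
t 23.35 pos [0.597  0.1198 0.1542] rot [180.   -0.  109.9] F [-1.5  4.6  5.3] w 0.0281 q [-43.  18.  36.  96. -11.  70.  15.]
remaining tool mm [ 0.2 -0.4  0.9] turn z rad -0.002
```

View pics/z.png

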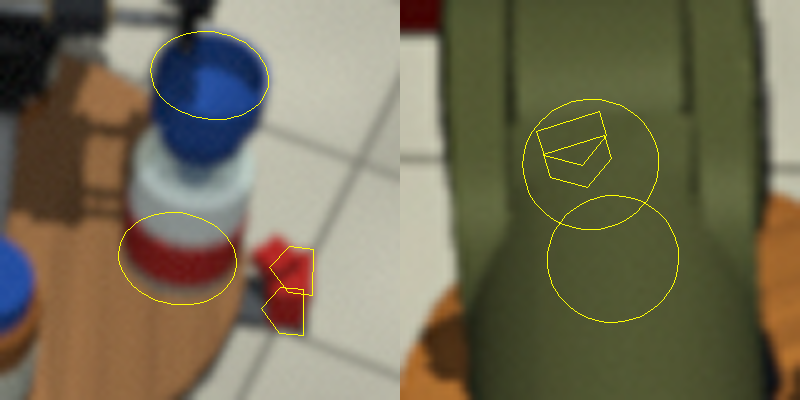

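send_rows --pt "20 0 0 0 0 0 -0.015" --pt "20 0 0 0 0 0 0" --pt "20 0 0 0 0 0 0" --pt "20 0 0 0 0 0 0" --pt "20 0 0 0 0 0 0" --pt "20 0 0 0 0 0 0" --pt "20 0 0 0 0 0 0" --pt "20 0 0 0 0 0 0"

```text
time_s: 24.25
tool_pos: [0.597, 0.1197, 0.1542]
tool_rot: [180.0, -0.0, 110.8]
force: [-1.4, 4.4, 5.0]
grip_width: 0.0281
```

```bash
python3 - <<'E'
from h import *
rem(.5965,.1198,.1533,110.8)
S=env.read_camera("scene"); S0=cv2.imread("pics/scene0.png")[...,::-1].copy()
# funnel collar centroid fit (height above rim .05-.076) -> position & angle about axis
m=colmask(S,100,130,110,25,(360,180,440,290)).astype(np.uint8); n,l,st,ce=cv2.connectedComponentsWithStats(m); i=1+st[1:,4].argmax(); print(st[i],ce[i])
f=lambda x,y:[np.r_[circ(x,y,.175,.028),circ(x,y,.149,.028)],np.r_[circ(x,y,.149,.028),circ(x,y,.133,.021)]]
q=least_squares(lambda p:silmom("scene",f(*p))-ce[i],[.69,.153],diff_step=2e-3).x; d=q-[.5963,.1198]; print("funnel",q,np.hypot(*d),np.degrees(np.arctan2(d[1],d[0])))
print(env.sign_off())
E
```

```text
t 24.25 pos [0.597  0.1197 0.1542] rot [180.   -0.  110.8] F [-1.4  4.4  5. ] w 0.0281 q [-43.  18.  36.  96. -11.  70.  16.]
remaining tool mm [ 0.2 -0.4  0.9] turn z rad -0.001
[399 224  22  26 443] [409.02934537 235.82844244]
funnel [0.69100215 0.15414702] 0.10073835556450296 19.93493476171346
the job is handed in; nothing more can be done
None
```

I put the small blue funnel in the open jar's neck and let go of it. Then I gripped the black knob, turned the carousel about 67° to the red pointer, and handed the job in at 24 s with the gripper still holding the knob at 25 N.

- **Seating:** the flange met the rim within 0.1 mm of the expected height. The picture after release showed the funnel upright in the neck.
- **Final position:** the funnel measured 101 mm from the axis, at about 20°. Gripper yaw puts the jar at about 20.7°.
- **Disagreement:** the two cameras do not agree on the pointer's direction. The top camera gives about 19° and the scene camera about 22°. I stopped between them, so the jar's mouth should be about 2–4 mm off its place, against the 10 mm limit.
- **Not checked:** the arm hid the jar from the top camera at the end, so the last position check used the scene camera only. I did not measure the bystanders again, but I saw no sign of contact with them along the way.

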